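# Punch the missing centre mark in a walnut peg board

### The job

Take the square-handled marking punch out of its stand, hold it upright over the pale round plug in the walnut board and press it squarely onto the middle of the plug with a steady push of about 17 newtons (never more than 25) for a second, so that the plug is left pressed in by about 1.5 mm. Lift the punch straight up without letting it slide or touch the board beside the plug, put it back down in its stand fully home, and leave the other things on the bench alone.

Things in the scene. Friction and masses are not known exactly. Their poses are not given: they have to be found in the camera images.
- punch_grip (a point): Centre of the punch's handle, half-way up: wood, square, 26 x 26 mm, 70 mm tall, flat sides along this frame's x and y; z is the punch's long axis, up. Below it a steel collar 30 mm across (35 to 41 mm below this point), then a shank. The punch is 120 mm long, weighs 0.12 to 0.26 kg and stands upright in its stand at the start, turned up to 0.7 rad either way from the stand's own yaw.
- punch_tip (a point): Centre of the punch's flat round tip, 6 mm across, its lowest point, 85 mm below punch_grip; z as punch_grip. The round steel shank above it is 14 mm across and 28 mm long, after a 16 mm taper.
- stand_mouth (a point): Centre of the mouth of the hole in the punch's stand, on its top, 50 mm above the bench. The stand is a fixed beech block 70 x 70 x 50 mm; hole 19 mm wide (2 mm chamfer), 47 mm deep. Fully home, the punch's collar lies on the stand's top: punch_tip 44 mm below this point, punch_grip 41 mm above. A like block with four drill bits is a bystander.
- spot (a point): Point on the jig's plywood bed straight below the plug's middle: x, y are the plug's; z is the bed's, 12 mm above the bench. The board's level top lies 12 to 30 mm above this point; its thickness differs each time and is not measured, so feel for it. The plug is pale, round, 19 mm across, flush with the board's top, with a thin drawn cross, in a hole 21 mm across.
- jig: Fixed jig, plywood bed 200 x 170 x 12 mm, fences to 34 mm above the bench along its +x and +y edges; origin at the middle of its underside. In it a fixed dark walnut board 170 x 142 mm (no listed pose) with dark round dimples 26 mm apart; the pale plug stands in place of one.
- mark (a joint): How far the plug is pressed in, m: 0 is flush, at most 0.006. It yields like wood: up to 10 N it does not move, beyond that it sinks 1 mm for each further 5 N (1.4 mm at 17 N, 3 mm at 25 N), and stays down, but for a little spring-back from more than 2 mm, when let go.
- glue: Bystander: white glue bottle, 54 mm across, 125 mm tall, standing; origin at the middle of its base.
- sandblock: Bystander: cork sanding block 100 x 60 x 34 mm; origin at the middle of its underside.
- pencil: Bystander: flat carpenter's pencil 160 x 14 x 8 mm lying along its x; origin at its underside.
- square: Bystander: steel-bladed try square lying flat, about 200 x 120 mm; origin at its underside.
- mallet: Bystander: hammer lying along its x; origin at its underside.
- tape: Bystander: tape measure, 70 x 35 x 65 mm, standing; origin at the middle of its underside.
Mind the look-alikes: they are no part of the job. There is more than one size of the part that bears punch_grip; the job needs the largest.

How it is judged:
By the outcome, as a careful person would: the job done as asked, in the order asked, and still so for the second after the job is handed in, with the robot touching nothing.
It also fails if it takes over 61 s, if anything falls off the work surface, if the arm or the gripper's body presses on something with over 40 N, if the wrist force passes 120 N, or if a joint passes its speed limit or range.

### The arm

A 6-joint arm with a two-finger parallel gripper is mounted at the origin on the work surface. World frame = base frame: x ahead of the robot, y to its left, z up, the work surface at z = 0. Lengths are in mm, angles in degrees, forces in N, time in s.
With the tool pointing down it reaches from about 350 to 850 mm from the base axis. Payload 8.1 kg.
Tool frame: the origin (TCP) lies on the centre line of the jaws, within the pads' length; the fingertips stand 8 mm ahead of it and the grasp point (between the pads) lies 11 mm behind it; x points along the fingers, z is the direction in which the jaws open and shut, and the axes are right-handed (so a half turn about x gives the same grasp; the last joint's range is limited). The gripper opens to 85 mm and grips with 20 to 120 N. Pads are 22 mm wide; open, the fingers measure 114 mm over their backs; the gripper's body (76 mm by 85 mm) begins 54 mm behind the grasp point. The pads swing forward as they close: fully open they stand 13 mm farther back than shut.
Start: joints at [64.32, 7.471, 85.268, -0, 87.261, -4.893], TCP at [212.915, 560.957, 239.292] pointing down, gripper open.
Joint ranges: [-169.43, 169.43], [-51.17, 129.36], [1.28, 143.12], [-76.62, 256.62], [0, 156.53], [-152.29, 152.29]. Speed limits (degrees/s): [136.94, 136.94, 159.86, 180, 180, 180].

### API

Orientations are given as [roll, pitch, yaw] about the fixed x, y, z axes, in that order (R = Rz(yaw) Ry(pitch) Rx(roll)).
In Python, from bench import r, vision, order gives the robot as it stands. The module is installed in compiled form; this text tells all that it offers.
- The arm moves only by the shell command python3 -m jog 'ROWS' [FORCE]. ROWS is JSON, a list of rows, each a list of 3 entries, a list of its own where there are three numbers: the shift along the world's x, y, z in m, then the turn, a rotation vector about the world's x, y, z in rad, then the opening, from -1 (shut) to 1 (fully open). A call has 1 to 5 rows; each row is the pose to reach, as a shift and turn from the pose commanded when the call began; what a row does not reach only later rows make up. A row lasts 1/12 s, in which the tool goes at most 41.7 mm and 7.16 degrees, less where a joint would pass 70% of its speed; a pose out of reach is approached as far as the arm can. A call with a gripper value outside its range is refused whole. The fingers move at their own pace and stop on an object; FORCE is the grip in N (left out, the last holds). Time passes only in rows, so rows that repeat a pose let the fingers close. It gives the time, the measured TCP pose, the force and the opening at its end, in the units of the state.
- r.sense(): the state, without advancing time (a new reading comes with each control period).
- vision.snapshot(name): name is "side" or "top"; returns the picture (400x640x3 uint8, red, green, blue); there is no depth.
- vision.camera_model(name): a dict with "fov_y" (degrees; the focal length in pixels is half the picture's height over the tangent of half this angle, whatever the lens; pixels are square), "cx", "cy" (the principal point, pixels), "world_to_cam" (4x4, takes a point from world to camera coordinates). Camera axes: x right, y down, z forward; pixel columns grow to the right and rows downward; lengths in mm; the calibration is good to about 2 mm. A picture is of the moment at which its call begins. camera_model takes no time and is no camera call.
- order.hand_in(): hands the job in, once; it reports no verdict.
The state is a dict: "time": time; "joint_pos": joint angles; "qd": joint speeds; "joint_efforts": joint torques, N m; "tool_pos": TCP position; "tcp_rot": TCP orientation; "ft_force": force on the tool from outside, world axes, zero at the start; "wrist_torque": the same for the moment, N m; "finger_gap": finger opening in mm.
Only numpy, scipy, OpenCV 4.12 (cv2) and the standard library are available. Lean on these libraries where they do the work, as an engineer would, in place of code of your own. Each camera call takes 0.05 s, during which the arm holds its last target.

## Working session

There is one attempt and no reset: what is moved stays moved. The work goes in short steps, Python scripts to look and compute and a shell command to move; the robot and the scene stay as the last step left them, time stands still between calls to the robot, and variables do not carry over. Pictures are saved under pics/ and viewed, and the job is handed in when it is done.

```bash
mkdir -p pics; python3 - <<'E'
from bench import r, vision, order
import cv2
print(r.sense())
for n in("side","top"):
    im=vision.snapshot(n); cv2.imwrite(f"pics/{n}0.png",im[:,:,::-1]); print(n,vision.camera_model(n))
E
```

```text
{'time': 0.0, 'joint_pos': array([ 6.43204371e+01,  7.51528158e+00,  8.53301501e+01,  5.34174211e-05,
        8.72617753e+01, -4.89462016e+00]), 'qd': array([ 0.12092573, -0.02261502,  0.00026018,  0.03990637,  0.04691308,
       -0.05302372]), 'joint_efforts': array([-1.86321129e-03, -5.69415450e+01, -5.00535142e+01, -3.48820486e-04,
        1.52858114e-02,  2.66778002e-06]), 'tool_pos': array([212.6749082 , 560.46293579, 238.23426828]), 'tcp_rot': array([ 175.0768666 ,   89.89279294, -115.70807876]), 'ft_force': array([-0.14190568,  0.24507362,  0.05680112]), 'wrist_torque': array([-0.00999189,  0.01647761,  0.00434412]), 'finger_gap': 85.09944778923955}
side {'fov_y': 57.50101616100409, 'cx': 319.7801364996184, 'cy': 197.55228964245657, 'world_to_cam': array([[ 9.79551124e-01, -2.01092558e-01, -6.43268246e-03,
        -5.65166243e+02],
       [-1.38098686e-01, -6.48759836e-01, -7.48357821e-01,
         1.42081683e+02],
       [ 1.46315922e-01,  7.33943089e-01, -6.63264044e-01,
         9.48616418e+02],
       [ 0.00000000e+00,  0.00000000e+00,  0.00000000e+00,
         1.00000000e+00]])}
top {'fov_y': 51.687328669185995, 'cx': 318.0027029533851, 'cy': 199.19184534324984, 'world_to_cam': array([[-2.53224315e-02, -9.99635808e-01,  9.32873541e-03,
         2.54459025e+01],
       [-9.86895281e-01,  2.35099091e-02, -1.59640187e-01,
         5.80063539e+02],
       [ 1.59362730e-01, -1.32489626e-02, -9.87131190e-01,
         1.39107309e+03],
       [ 0.00000000e+00,  0.00000000e+00,  0.00000000e+00,
         1.00000000e+00]])}
```

View pics/side0.png

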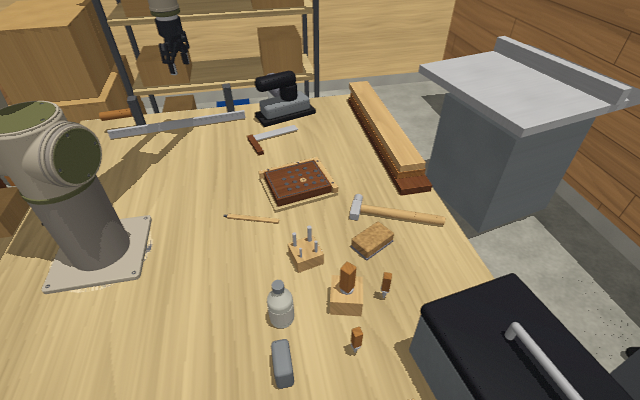

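View pics/top0.png

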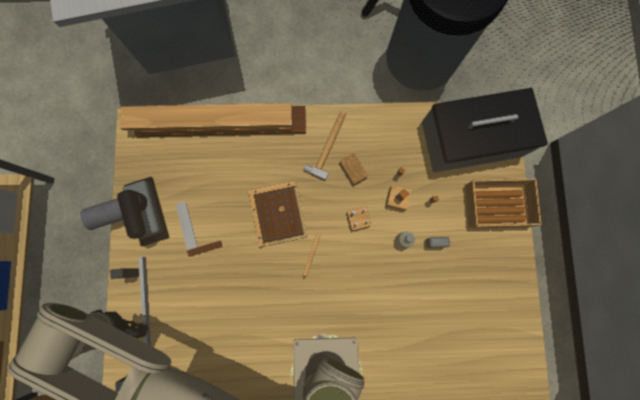

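The side view shows the handled punch in the big block near (347,277). Two smaller punches stand at (386,283) and (357,338), the drill-bit block is at (306,252), and the board with its plug is near (303,180). I'll enlarge these areas next.

```bash
python3 - <<'E'
import cv2,numpy as np
s=cv2.imread("pics/side0.png");t=cv2.imread("pics/top0.png")
def c(im,x0,y0,w,h,k): 
    o=cv2.resize(im[y0:y0+h,x0:x0+w],None,fx=k,fy=k,interpolation=cv2.INTER_CUBIC)
    for i in range(0,w,10): cv2.putText(o,str(x0+i),(i*k,8),0,.28,(255,0,0),1); cv2.line(o,(i*k,10),(i*k,14),(255,0,0),1)
    for i in range(0,h,10): cv2.putText(o,str(y0+i),(0,i*k+4),0,.28,(255,0,0),1); cv2.line(o,(18,i*k),(23,i*k),(255,0,0),1)
    return o
cv2.imwrite("pics/s_p.png",c(s,320,250,80,60,10))
cv2.imwrite("pics/s_b.png",c(s,255,150,90,60,8))
cv2.imwrite("pics/t_p.png",c(t,380,160,65,55,11))
cv2.imwrite("pics/t_b.png",c(t,242,178,70,70,8))
E
```

```text
(no output)
```

View pics/s_p.png

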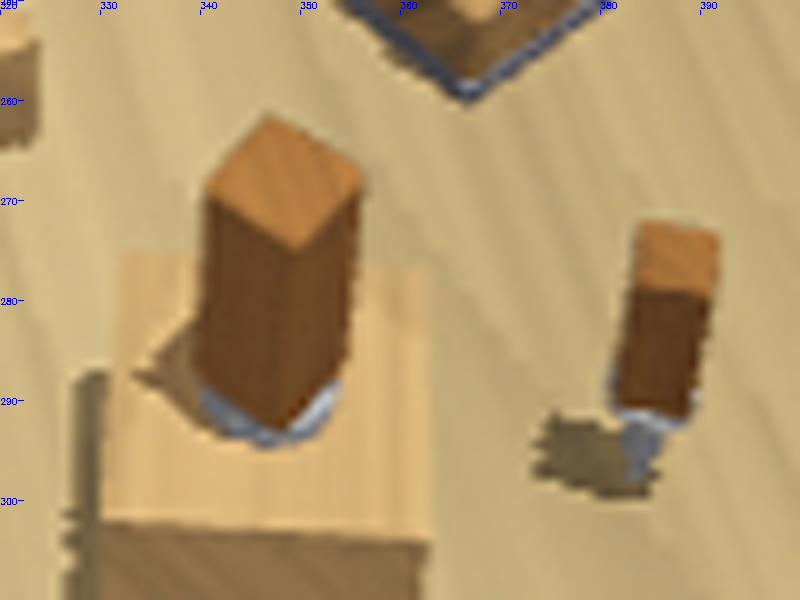

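View pics/s_b.png

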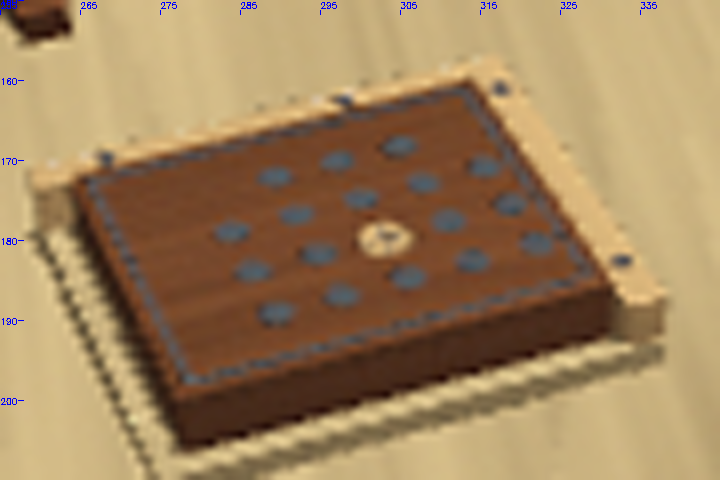

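View pics/t_p.png

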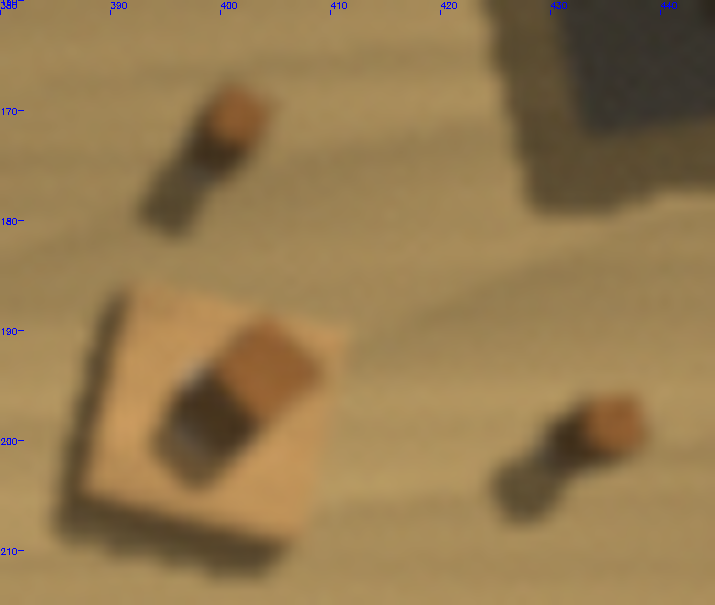

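View pics/t_b.png

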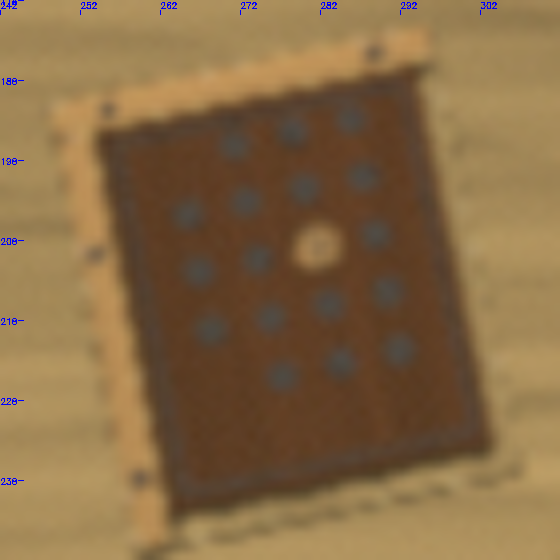

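```bash
cat > h.py <<'E'
import numpy as np
from scipy.optimize import least_squares
from bench import r, vision, order
import cv2
M={n:vision.camera_model(n) for n in("side","top")}
def proj(n,P):
    m=M[n];f=200/np.tan(np.radians(m["fov_y"]/2));p=m["world_to_cam"]@np.r_[P,1]
    return np.array([m["cx"]+f*p[0]/p[2],m["cy"]+f*p[1]/p[2]])
def tri(ps,pt):
    g=lambda X:np.r_[proj("side",X)-ps,proj("top",X)-pt]
    s=least_squares(g,[450,0,50],x_scale=100);return s.x,s.fun
def onz(n,uv,z):
    s=least_squares(lambda X:proj(n,[X[0],X[1],z])-uv,[450,0],x_scale=100);return s.x
def crop(im,x0,y0,w,h,k,fn):
    im=im[:,:,::-1]
    o=cv2.resize(im[y0:y0+h,x0:x0+w],None,fx=k,fy=k,interpolation=cv2.INTER_CUBIC)
    for i in range(0,w,10): cv2.putText(o,str(x0+i),(i*k,8),0,.28,(255,0,0),1); cv2.line(o,(i*k,10),(i*k,14),(255,0,0),1)
    for i in range(0,h,10): cv2.putText(o,str(y0+i),(0,i*k+4),0,.28,(255,0,0),1); cv2.line(o,(18,i*k),(23,i*k),(255,0,0),1)
    cv2.imwrite("pics/"+fn,o)
E
python3 - <<'E'
from h import *
np.set_printoptions(precision=1,suppress=True)
hs=np.array([(346.8,261.4),(356.2,267.5),(349.7,274.9),(340.4,268.8)])-.5
# top corners order unknown; try centre first
ht=np.array([(404.1,188.9),(409.3,193.8),(404.7,198.6),(399.5,193.5)])-.5
ss=np.array([(331.8,275),(362.5,276.5),(362.8,304.5),(329.8,302.2)])-.5
st=np.array([(392,185.9),(411.8,190),(407.3,209.1),(387.7,204.7)])-.5
for nm,a,b,z in(("handle",hs,ht,126),("stand",ss,st,50)):
    print(nm,tri(a.mean(0),b.mean(0)))
    A=np.array([onz("side",p,z) for p in a]);B=np.array([onz("top",p,z) for p in b])
    for X in(A,B):
        d=np.diff(np.r_[X,X[:1]],axis=0)
        print(X.mean(0),X.tolist(),np.hypot(*d.T),np.degrees(np.arctan2(d[:,1],d[:,0]))%90)
ps,pt=np.array([303.1,180])-.5,np.array([281.8,208.8])-.5
print("plug",tri(ps,pt))
for z in(24,33,42):print(z,onz("side",ps,z),onz("top",pt,z))
# punches' size
E
```

```text
handle (array([ 580.9, -271.8,  125.4]), array([ 0., -0., -0.,  0.]))
[ 580.7 -272.1] [[582.1880479015654, -254.71410772641255], [597.1032370561664, -274.0497438168035], [579.1697425066772, -289.25937859705726], [564.4522350019959, -270.5650316167298]] [24.4 23.5 23.8 23.8] [37.6 40.3 38.2 41.8]
[ 581.  -271.7] [[597.0736316057854, -271.65272966399124], [580.2326228825194, -287.8848407757531], [564.5556756213754, -271.7318558832728], [582.0043068107883, -255.54090231037742]] [23.4 22.5 23.8 22.1] [43.9 44.1 42.9 43.1]
stand (array([ 581. , -271.7,   49.5]), array([ 0.1, -0. , -0. ,  0.1]))
[ 581.  -270.9] [[557.388978916495, -227.40220572253713], [624.5569776669641, -245.75642974081555], [604.6003922231232, -315.12564068827874], [537.3808087341081, -295.36014513935254]] [69.6 72.2 70.1 70.8] [74.7 74.  73.6 73.6]
[ 581.3 -271.7] [[622.6727659614899, -247.009924023147], [606.47077768561, -315.49885904060994], [539.5810118880423, -295.72816604419654], [556.6182710629421, -228.485603767045]] [70.4 69.8 69.4 68.6] [76.7 73.5 75.8 74.3]
plug (array([552.6, 139.7,  39.9]), array([-0.,  0.,  0., -0.]))
24 [555.4 159.4] [554.7 140.9]
33 [553.9 148.3] [553.5 140.2]
42 [552.4 137.1] [552.2 139.5]
```

```bash
python3 - <<'E'
from h import *
from scipy.spatial.transform import Rotation as Ro
np.set_printoptions(precision=3,suppress=True)
s=r.sense();R=Ro.from_euler('xyz',s["tcp_rot"],degrees=True).as_matrix();print(R, np.degrees(np.arctan2(R[1,2],R[0,2])))
off=.5
for nm,a,b in(("smallA top",(387.6,275.3),(401.2,170.8)),("smallB top",(357.5,330),(435.3,198.4))):
    pass
for z in(50,70,80):
  print(z,onz("side",(386.7,275.2),z),onz("top",(400.8,170.3),z),onz("top",(435.,198.),z))
# handle 45deg corners: fit yaw
def fit(yaw,c,n): 
    a=np.radians(yaw+45+90*np.arange(4));return [proj(n,[c[0]+s*np.cos(t),c[1]+s*np.sin(t),126]) for t in a for s in[13*2**.5]]
for y in(38,41,44):print(y,np.array(fit(y,(581,-272),"side")).round(1).tolist())
E
```

```text
[[-0.001 -0.935  0.355]
 [-0.001  0.355  0.935]
 [-1.     0.    -0.002]] 69.21345443915753
50 [ 680.019 -255.164] [ 675.974 -282.698] [ 574.443 -396.372]
70 [ 672.816 -268.731] [ 671.388 -278.277] [ 571.292 -390.344]
80 [ 669.214 -275.514] [ 669.095 -276.066] [ 569.716 -387.331]
38 [[346.7, 260.5], [339.0, 268.1], [349.1, 274.8], [356.7, 266.9]]
41 [[346.2, 260.5], [339.1, 268.5], [349.6, 274.8], [356.6, 266.5]]
44 [[345.8, 260.6], [339.2, 268.9], [350.1, 274.7], [356.5, 266.2]]
```

Candidates for the punch are the one in the block at side (347,270), the small one at (387,282) and the small one at (357,338). I choose the one in the block: its handle measures about 24–26 mm square with its top at z = 125, and it is the largest. The drill-bit block is ruled out.

Grip centre is about (581, -272, 91), handle yaw 41.5°. The plug is about (552.5, 139.7), with its top near z = 40.

```bash
python3 -m jog '[[[0.0166,-0.0375,0],[0,0,-0.1],1],[[0.033,-0.075,0],[0,0,-0.2],1],[[0.05,-0.1125,0],[0,0,-0.3],1],[[0.0665,-0.15,0],[0,0,-0.4],1],[[0.083,-0.1875,0],[0,0,-0.4835],1]]'
python3 -m jog '[[[0.0166,-0.0375,0],[0,0,0],1],[[0.033,-0.075,0],[0,0,0],1],[[0.05,-0.1125,0],[0,0,0],1],[[0.0665,-0.15,0],[0,0,0],1],[[0.083,-0.1875,0],[0,0,0],1]]'
```

```text
time: 0.52
tool_pos: [295.9, 371.6, 238.6]
tcp_rot: [-168.7, 89.9, -127.5]
ft_force: [0.9, -0.2, 0.6]
finger_gap: 85.5
time: 0.93
tool_pos: [379.0, 184.1, 239.0]
tcp_rot: [156.2, 90.0, -162.3]
ft_force: [0.3, 0.2, 0.5]
finger_gap: 85.6
```

```bash
python3 -m jog '[[[0.0166,-0.0375,0],[0,0,0],1],[[0.033,-0.075,0],[0,0,0],1],[[0.05,-0.1125,0],[0,0,0],1],[[0.0665,-0.15,0],[0,0,0],1],[[0.083,-0.1875,0],[0,0,0],1]]'
python3 -m jog '[[[0.0166,-0.0375,0],[0,0,0],1],[[0.033,-0.075,0],[0,0,0],1],[[0.05,-0.1125,0],[0,0,0],1],[[0.0665,-0.15,0],[0,0,0],1],[[0.083,-0.1875,0],[0,0,0],1]]'
python3 -m jog '[[[0.013,-0.03,0],[0,0,0],1],[[0.0255,-0.059,0],[0,0,0],1],[[0.0331,-0.077,0],[0,0,0],1],[[0.0361,-0.0828,0],[0,0,0],1],[[0.0361,-0.0828,0],[0,0,0],1]]'
python3 - <<'E'
from h import *
from scipy.spatial.transform import Rotation as Ro
s=r.sense();R=Ro.from_euler('xyz',s["tcp_rot"],degrees=True).as_matrix();print(s["time"],s["tool_pos"],R.round(3), np.degrees(np.arctan2(R[1,2],R[0,2])),s["joint_pos"].round(1))
a,b=vision.snapshot("side"),vision.snapshot("top")
crop(a,290,180,130,110,6,"s1.png");crop(b,350,140,110,90,7,"t1.png")
E
```

```text
time: 1.35
tool_pos: [462.1, -3.6, 239.1]
tcp_rot: [61.2, 90.0, 102.7]
ft_force: [0.9, 0.2, 1.4]
finger_gap: 85.3
time: 1.77
tool_pos: [545.1, -191.1, 238.7]
tcp_rot: [107.7, 90.0, 149.2]
ft_force: [0.2, 0.2, 0.3]
finger_gap: 85.6
time: 2.18
tool_pos: [580.8, -273.0, 238.2]
tcp_rot: [112.8, 89.9, 154.2]
ft_force: [0.2, 0.0, -0.4]
finger_gap: 85.5
2.1833 [ 580.80635717 -272.98643816  238.18768179] [[-0.001 -0.661  0.75 ]
 [ 0.001  0.75   0.661]
 [-1.     0.001 -0.001]] 41.40881212796156 [-29.7  14.   78.   -0.   88.1 -71.2]
```

View pics/s1.png

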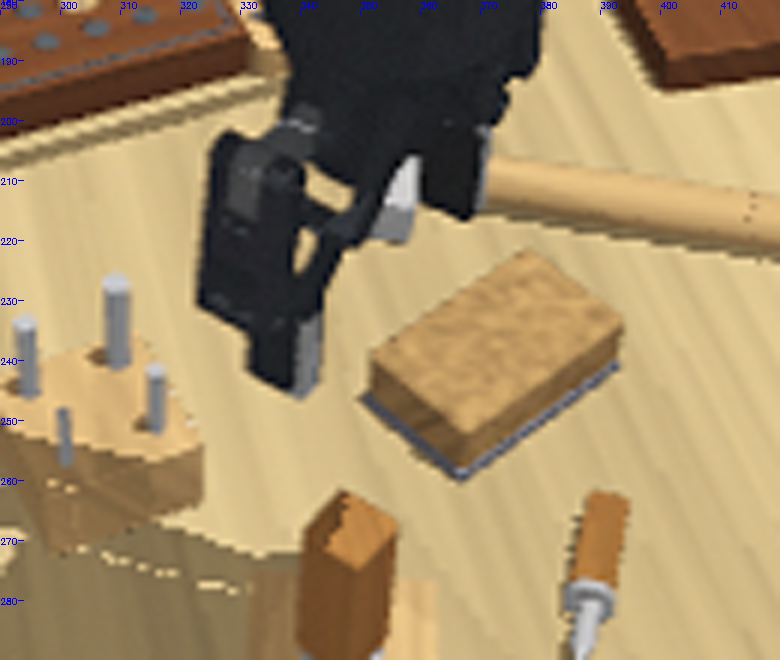

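View pics/t1.png

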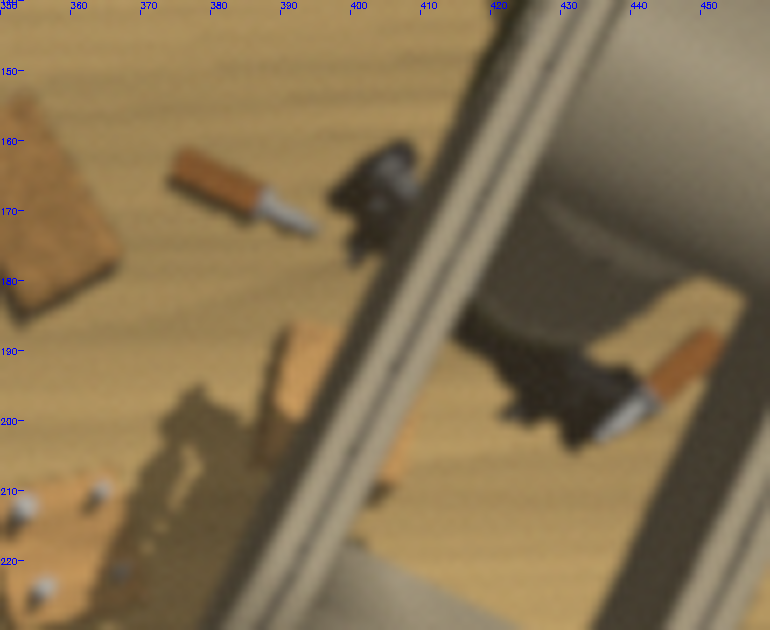

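```bash
python3 - <<'E'
from h import *
np.set_printoptions(precision=1,suppress=True)
c=np.array([580.9,-272.4]);a=np.radians(41.5);u=np.array([np.cos(a),np.sin(a)]);v=np.array([-u[1],u[0]])
for s in(-1,1):
  for w in(-11,11):
    for z in(231,243): print(s,w,z,proj("side",[*(c+s*42.5*u+w*v),z]))
E
```

```text
-1 -11 231 [342.4 249.5]
-1 -11 243 [342.7 245.1]
-1 11 231 [332.4 244. ]
-1 11 243 [332.5 239.5]
1 -11 231 [367.4 222.2]
1 -11 243 [367.9 217.8]
1 11 231 [357.7 217.4]
1 11 243 [358.1 213. ]
```

The small punches have tipped over by themselves: A now lies near (388,285 side), B under the arm. Nothing has touched them. I'll descend partway and check that the jaws are centred.

```bash
python3 -m jog '[[[0,0,-0.03],[0,0,0],1],[[0,0,-0.06],[0,0,0],1],[[0,0,-0.085],[0,0,0],1],[[0,0,-0.09],[0,0,0],1],[[0,0,-0.09],[0,0,0],1]]'
python3 - <<'E'
from h import *
np.set_printoptions(precision=1,suppress=True)
s=r.sense();print(s["tool_pos"])
a=vision.snapshot("side");cv2.imwrite("pics/s2f.png",a[:,:,::-1]);crop(a,315,190,90,110,7,"s2.png")
c=np.array([580.9,-272.0]);an=np.radians(41.5);u=np.array([np.cos(an),np.sin(an)]);v=np.array([-u[1],u[0]])
for s in(-1,1):
  for w in(-11,11):
    for z in(142,154): print(s,w,z,proj("side",[*(c+s*42.5*u+w*v),z]))
E
```

```text
time: 2.7
tool_pos: [579.4, -269.5, 147.0]
tcp_rot: [107.0, 89.7, 148.6]
ft_force: [-0.1, -0.5, 0.1]
finger_gap: 85.4
[ 579.4 -269.5  147. ]
-1 -11 142 [340.8 279.3]
-1 -11 154 [341.  275.5]
-1 11 142 [331.6 273.8]
-1 11 154 [331.7 270. ]
1 -11 142 [363.9 252.1]
1 -11 154 [364.3 248.3]
1 11 142 [355.  247.3]
1 11 154 [355.3 243.5]
```

View pics/s2.png

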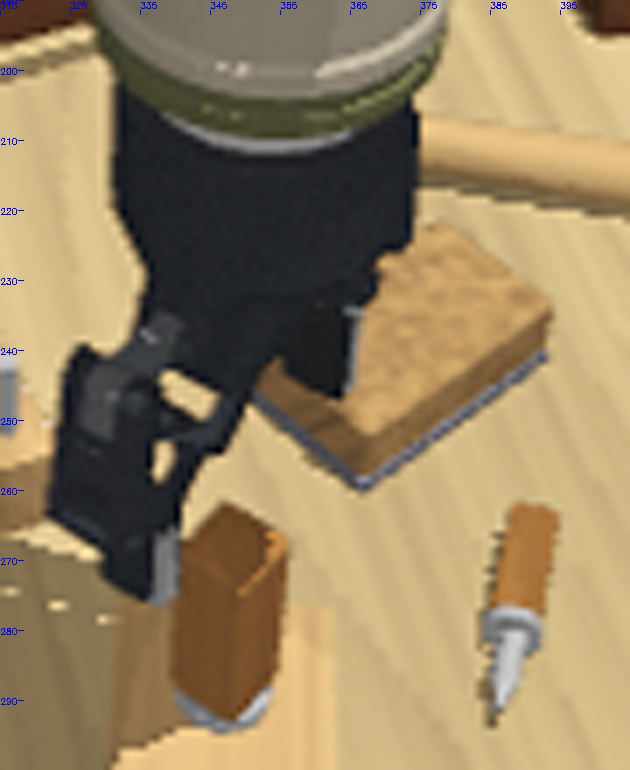

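The jaws straddle the handle as predicted: left inner corner at (340,274) against 341,275 predicted, right at (364,247) against 364,248. I'll descend to handle mid-height and close.

```bash
python3 -m jog '[[[0,0,-0.02],[0,0,0],1],[[0,0,-0.04],[0,0,0],1],[[0,0,-0.06],[0,0,0],1],[[0,0,-0.067],[0,0,0],1],[[0,0,-0.067],[0,0,0],1]]'
python3 -m jog '[[[0,0,0],[0,0,0],0],[[0,0,0],[0,0,0],-0.2],[[0,0,0],[0,0,0],-0.4],[[0,0,0],[0,0,0],-0.5],[[0,0,0],[0,0,0],-0.6]]' 40
python3 -m jog '[[[0,0,0],[0,0,0],-0.8],[[0,0,0],[0,0,0],-1],[[0,0,0],[0,0,0],-1],[[0,0,0],[0,0,0],-1],[[0,0,0],[0,0,0],-1]]' 70
```

```text
time: 3.17
tool_pos: [580.7, -271.3, 82.2]
tcp_rot: [108.4, 89.9, 149.9]
ft_force: [-0.2, 0.2, -0.5]
finger_gap: 85.2
time: 3.58
tool_pos: [581.6, -272.2, 83.4]
tcp_rot: [-70.4, 89.9, -28.9]
ft_force: [-1.1, 1.6, 26.1]
finger_gap: 25.9
time: 4.0
tool_pos: [581.8, -272.3, 83.6]
tcp_rot: [-69.9, 89.9, -28.4]
ft_force: [-0.0, -0.3, 4.9]
finger_gap: 25.6
```

```bash
python3 -m jog '[[[0,0,0.003],[0,0,0],-1],[[0,0,0.008],[0,0,0],-1],[[0,0,0.014],[0,0,0],-1],[[0,0,0.02],[0,0,0],-1],[[0,0,0.025],[0,0,0],-1]]'
python3 -m jog '[[[0,0,0.008],[0,0,0],-1],[[0,0,0.016],[0,0,0],-1],[[0,0,0.024],[0,0,0],-1],[[0,0,0.03],[0,0,0],-1],[[0,0,0.033],[0,0,0],-1]]'
python3 -m jog '[[[0,0,0.012],[0,0,0],-1],[[0,0,0.024],[0,0,0],-1],[[0,0,0.034],[0,0,0],-1],[[0,0,0.036],[0,0,0],-1],[[0,0,0.036],[0,0,0],-1]]'
python3 - <<'E'
from h import *
s=r.sense();print(s["tool_pos"],s["ft_force"],s["wrist_torque"])
a=vision.snapshot("side");crop(a,300,150,100,130,6,"s3.png")
E
```

```text
time: 4.42
tool_pos: [581.1, -271.9, 108.1]
tcp_rot: [-76.1, 90.0, -34.6]
ft_force: [-0.2, -0.4, -1.7]
finger_gap: 25.7
time: 4.83
tool_pos: [581.7, -272.2, 142.1]
tcp_rot: [-70.7, 89.9, -29.2]
ft_force: [0.1, 1.0, -1.8]
finger_gap: 25.2
time: 5.25
tool_pos: [581.9, -272.4, 178.3]
tcp_rot: [-71.6, 89.8, -30.1]
ft_force: [-0.3, -0.2, -2.3]
finger_gap: 25.2
[ 581.91879727 -272.35619511  178.29429443] [-0.31762288 -0.18667305 -2.28059488] [ 0.00038657 -0.0057555   0.0075392 ]
```

View pics/s3.png

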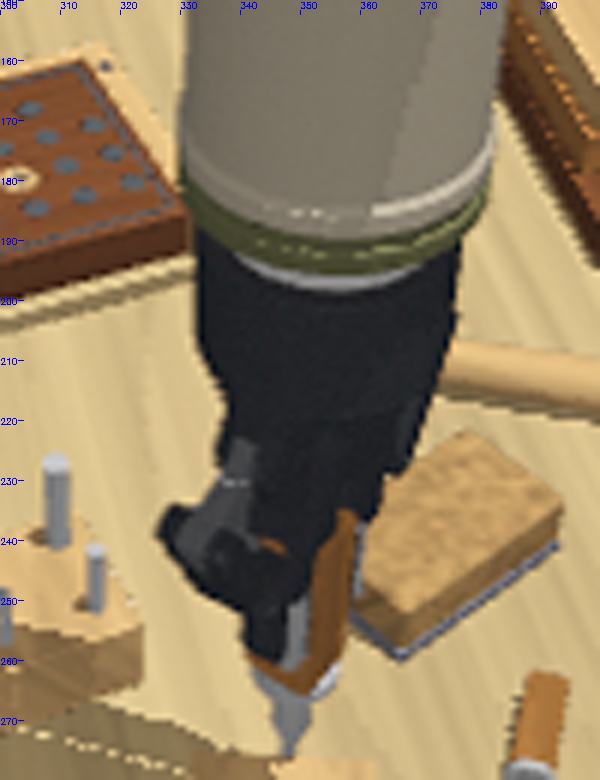

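```bash
python3 -m jog '[[[0,0,0.012],[0,0,0],-1],[[0,0,0.028],[0,0,0],-1],[[0,0,0.044],[0,0,0],-1],[[0,0,0.06],[0,0,0],-1],[[0,0.005,0.07],[0,0,0],-1]]'
python3 -m jog '[[[-0.001,0.015,0],[0,0,0],-1],[[-0.003,0.035,0],[0,0,0],-1],[[-0.005,0.06,0],[0,0,0],-1],[[-0.007,0.09,0],[0,0,0],-1],[[-0.009,0.12,0],[0,0,0],-1]]'
python3 -m jog '[[[-0.002,0.03,0],[0,0,0],-1],[[-0.004,0.06,0],[0,0,0],-1],[[-0.006,0.09,0],[0,0,0],-1],[[-0.008,0.12,0],[0,0,0],-1],[[-0.010,0.15,0],[0,0,0],-1]]'
python3 -m jog '[[[-0.002,0.03,0],[0,0,0],-1],[[-0.004,0.06,0],[0,0,0],-1],[[-0.006,0.09,0],[0,0,0],-1],[[-0.008,0.12,0],[0,0,0],-1],[[-0.0094,0.1365,0],[0,0,0],-1]]'
python3 -m jog '[[[0,0,-0.02],[0,0,0],-1],[[0,0,-0.045],[0,0,0],-1],[[0,0,-0.07],[0,0,0],-1],[[0,0,-0.085],[0,0,0],-1],[[0,0,-0.09],[0,0,0],-1]]'
python3 -m jog '[[[0,0,0],[0,0,0],-1],[[0,0,0],[0,0,0],-1],[[0,0,0],[0,0,0],-1]]'
python3 - <<'E'
from h import *
s=r.sense();print(s["tool_pos"],s["ft_force"],s["wrist_torque"],s["joint_pos"].round(1))
a=vision.snapshot("side");crop(a,250,110,100,100,7,"s4.png")
b=vision.snapshot("top");crop(b,230,160,100,90,7,"t4.png")
for z in (80,86): print(proj("side",[*s["tool_pos"][:2],s["tool_pos"][2]-z]),proj("top",[*s["tool_pos"][:2],s["tool_pos"][2]-z]))
E
```

```text
time: 5.72
tool_pos: [581.2, -267.6, 248.4]
tcp_rot: [-83.3, 89.9, -41.8]
ft_force: [-0.0, -0.7, -1.7]
finger_gap: 25.5
time: 6.13
tool_pos: [571.0, -144.5, 244.8]
tcp_rot: [108.4, 89.9, 149.9]
ft_force: [0.7, 0.4, -1.1]
finger_gap: 25.2
time: 6.55
tool_pos: [560.6, 5.8, 245.0]
tcp_rot: [121.1, 89.9, 162.6]
ft_force: [0.7, 0.4, -2.3]
finger_gap: 25.1
time: 6.97
tool_pos: [550.6, 143.7, 245.0]
tcp_rot: [110.2, 89.9, 151.8]
ft_force: [-0.4, -0.4, -2.1]
finger_gap: 25.4
time: 7.38
tool_pos: [548.9, 140.3, 151.4]
tcp_rot: [145.3, 89.6, -173.1]
ft_force: [0.2, -0.4, -2.7]
finger_gap: 25.2
time: 7.63
tool_pos: [553.3, 140.0, 157.8]
tcp_rot: [-30.7, 89.9, 10.8]
ft_force: [0.5, -0.6, -1.4]
finger_gap: 26.0
[553.31297727 140.03286573 157.82434105] [ 0.48783047 -0.61278434 -1.43793049] [ 0.02627564  0.03750264 -0.0183646 ] [  9.1   5.9  95.6   0.   78.4 -32.5]
[302.29790341 169.41430853] [280.3184824  206.52396728]
[302.37501324 171.02656465] [280.46073932 206.77429292]
```

View pics/s4.png

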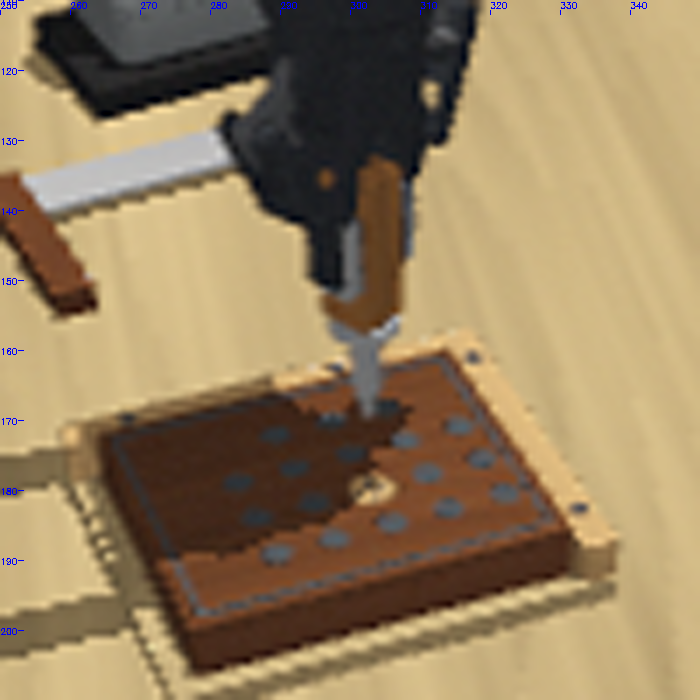

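View pics/t4.png

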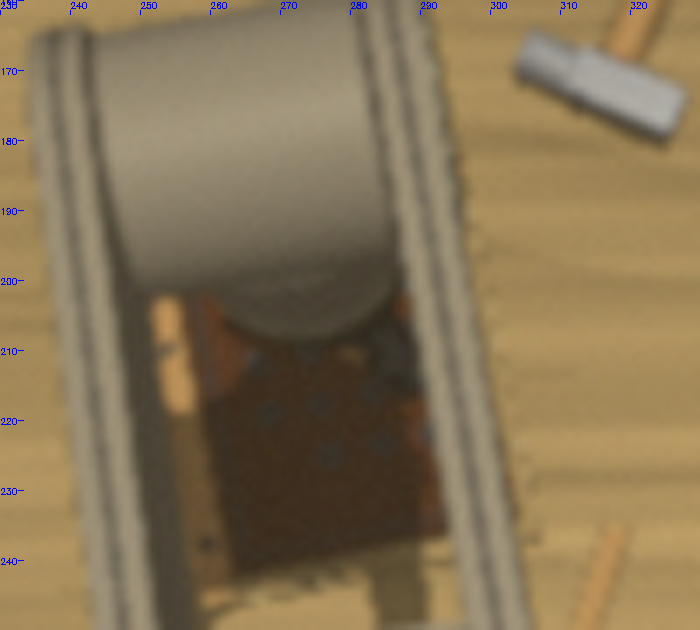

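```bash
python3 - <<'E'
from h import *
np.set_printoptions(precision=2,suppress=True)
res={}
for n,(x0,y0,w,h) in {"side":(297,174,13,13),"top":(275,201,14,16)}.items():
    im=cv2.imread(f"pics/{n}0.png").astype(float);c=im[y0:y0+h,x0:x0+w,1]
    print(n);print(c.astype(int))
    bg=np.median(np.r_[c[0],c[-1]]);wt=np.clip(c-bg-25,0,60)
    y,x=np.mgrid[y0:y0+h,x0:x0+w];p=np.array([(wt*x).sum(),(wt*y).sum()])/wt.sum();res[n]=p;print(p)
print(tri(res["side"],res["top"]))
for z in(36,40,42):print(z,onz("side",res["side"],z),onz("top",res["top"],z))
E
```

```text
side
[[ 78  86  87  91  93  76  68  69  74  75  69  72  74]
 [ 71  83  90  91  73  70  74  74  74  74  74  72  71]
 [ 72  75  69  72  71  72  69  68  68  69  70  72  78]
 [ 74  73  70  67  63  91  98  75  67  74  74  77  87]
 [ 72  71  67 116 175 155 176 165 109  73  72  73  83]
 [ 70  73  85 170 185 138 101 128 174 118  65  70  72]
 [ 73  70  62 149 155 172 149 170 163 102  72  73  74]
 [ 74  69  64 100 154 168 140 134 104  78  73  74  74]
 [ 74  72  74  73  77  81  76  75  75  72  73  74  73]
 [ 77  77  74  75  73  74  73  65  77  85  80  76  74]
 [ 75  74  72  72  70  69  56  78  89  92  92  76  68]
 [ 79  76  69  71  72  70  68  82  91  93  84  70  66]
 [ 90  91  84  72  69  70  67  67  62  66  68  70  69]]
[302.5  179.45]
top
[[ 63  64  65  70  72  73  70  65  65  63  66  70  72  67]
 [ 64  63  63  65  72  72  67  64  64  63  66  65  64  63]
 [ 64  64  61  64  65  67  61  62  64  62  65  63  63  62]
 [ 66  63  62  64  62  64  64  63  63  64  63  65  66  64]
 [ 63  62  60  62  65  70  77  76  70  64  64  63  65  66]
 [ 64  62  61  64  75  91 100 100  89  75  65  64  69  73]
 [ 62  65  61  71  94 114 120 121 108  89  66  65  69  74]
 [ 64  64  63  76 108 125 120 118 115  93  70  63  68  69]
 [ 69  63  64  82 112 127 119 119 115  92  68  63  63  64]
 [ 66  63  64  79 104 122 119 114 103  82  66  63  62  63]
 [ 66  63  62  67  78  93  94  85  75  66  63  64  63  61]
 [ 64  64  60  63  65  68  68  66  63  63  64  65  62  63]
 [ 63  61  64  62  62  61  62  63  64  63  64  64  63  64]
 [ 62  64  64  62  61  64  68  69  68  67  66  62  64  65]
 [ 65  66  63  64  63  64  69  70  72  70  68  64  64  66]
 [ 70  70  67  63  62  65  69  73  74  69  66  63  62  62]]
[281.09 208.45]
(array([552.32, 140.46,  39.54]), array([-0.07,  0.02,  0.  , -0.08]))
36 [553.14 144.87] [552.53 140.73]
40 [552.46 139.91] [551.96 140.42]
42 [552.12 137.43] [551.68 140.27]
```

```bash
python3 -m jog '[[[0,0,-0.01],[0,0,0],-1],[[0,0,-0.02],[0,0,0],-1],[[0,0,-0.028],[0,0,0],-1],[[0,0,-0.03],[0,0,0],-1],[[0,0,-0.03],[0,0,0],-1]]'
python3 -m jog '[[[0,0,0],[0,0,0],-1],[[0,0,0],[0,0,0],-1],[[0,0,0],[0,0,0],-1]]'
python3 - <<'E'
from h import *
np.set_printoptions(precision=2,suppress=True)
P=[]
for i in range(3):
    s=r.sense();P.append(np.r_[s["tool_pos"],s["ft_force"],s["tcp_rot"]]);print(P[-1])
    a=vision.snapshot("side")
P=np.mean(P,0)
crop(a,270,130,60,60,11,"s5.png");cv2.imwrite("pics/s5f.png",a[:,:,::-1])
b=vision.snapshot("top");crop(b,260,190,50,40,14,"t5.png")
for z in (76,77.6,79): print(proj("side",[*P[:2],P[2]-z]),proj("top",[*P[:2],P[2]-z]))
for z in(38,40):print(proj("side",[552.3,140.4,z]))
E
```

```text
time: 8.15
tool_pos: [551.4, 139.4, 124.4]
tcp_rot: [147.2, 89.8, -171.3]
ft_force: [0.4, -0.6, -2.1]
finger_gap: 25.3
time: 8.4
tool_pos: [553.0, 139.7, 126.8]
tcp_rot: [-33.4, 89.9, 8.2]
ft_force: [-0.1, 0.7, -1.9]
finger_gap: 25.4
[553.04 139.71 126.85  -0.12   0.69  -1.85 -33.36  89.95   8.15]
[553.01 139.71 126.86   0.41   0.09  -2.55 -32.61  89.95   8.9 ]
[552.96 139.69 126.83   0.12   0.66  -0.7  -33.64  89.95   7.87]
[302.56 176.65] [281.04 207.72]
[302.58 177.07] [281.08 207.78]
[302.6  177.43] [281.11 207.84]
[302.45 179.87]
[302.43 179.35]
```

View pics/s5.png

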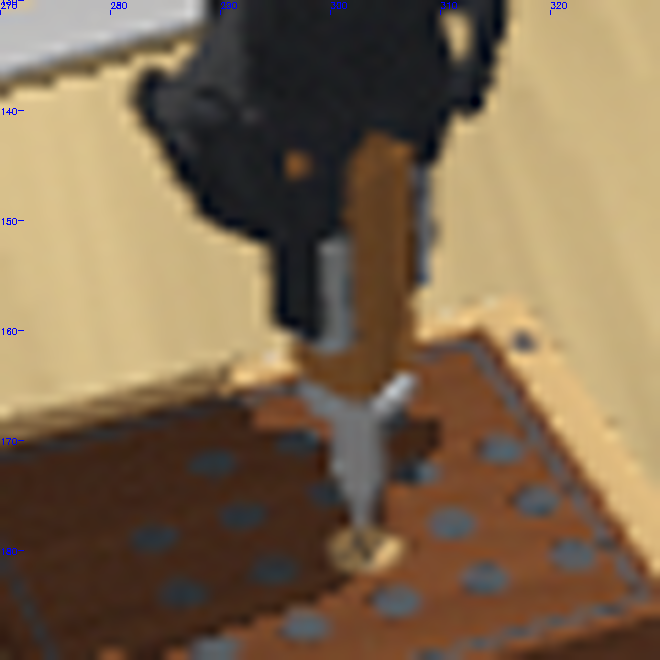

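View pics/t5.png

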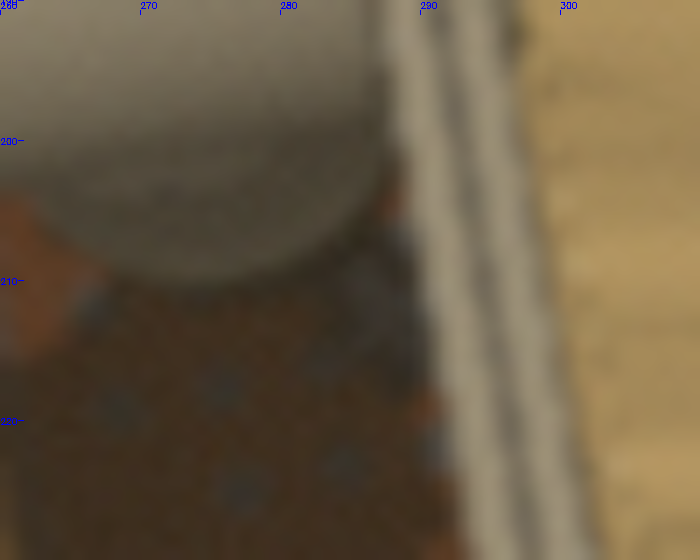

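Tip is at (302.4,177.2) and plug centre at (302.6,179.4), with the tip about 9–10 mm above it and matching the robot's own position. I'll make a small xy correction and then feel downward.

```bash
python3 -m jog '[[[-0.0003,0.0003,0],[0,0,0],-1],[[-0.0006,0.0006,-0.001],[0,0,0],-1],[[-0.0006,0.0006,-0.003],[0,0,0],-1],[[-0.0006,0.0006,-0.004],[0,0,0],-1],[[-0.0006,0.0006,-0.004],[0,0,0],-1]]' 90
python3 -m jog '[[[0,0,-0.0003],[0,0,0],-1],[[0,0,-0.0006],[0,0,0],-1],[[0,0,-0.0009],[0,0,0],-1],[[0,0,-0.0012],[0,0,0],-1],[[0,0,-0.0015],[0,0,0],-1]]'
```

```text
time: 9.02
tool_pos: [551.7, 140.2, 121.7]
tcp_rot: [148.3, 90.0, -170.2]
ft_force: [-0.5, 0.6, -2.5]
finger_gap: 25.0
time: 9.43
tool_pos: [552.0, 140.3, 120.8]
tcp_rot: [-45.5, 90.0, -4.0]
ft_force: [0.0, -0.8, -2.1]
finger_gap: 25.1
```

```bash
python3 -m jog '[[[0,0,-0.0003],[0,0,0],-1],[[0,0,-0.0006],[0,0,0],-1],[[0,0,-0.0009],[0,0,0],-1],[[0,0,-0.0012],[0,0,0],-1],[[0,0,-0.0012],[0,0,0],-1]]'
```

```text
time: 9.85
tool_pos: [552.0, 140.3, 119.5]
tcp_rot: [139.9, 90.0, -178.5]
ft_force: [-0.1, -0.3, -2.1]
finger_gap: 25.0
```

```bash
python3 -m jog '[[[0,0,-0.0003],[0,0,0],-1],[[0,0,-0.0006],[0,0,0],-1],[[0,0,-0.0009],[0,0,0],-1],[[0,0,-0.0012],[0,0,0],-1],[[0,0,-0.0012],[0,0,0],-1]]'
```

```text
time: 10.27
tool_pos: [552.0, 140.2, 118.3]
tcp_rot: [150.1, 90.0, -168.4]
ft_force: [-0.1, -0.2, -1.9]
finger_gap: 25.4
```

```bash
python3 -m jog '[[[0,0,-0.0003],[0,0,0],-1],[[0,0,-0.0006],[0,0,0],-1],[[0,0,-0.0009],[0,0,0],-1],[[0,0,-0.0012],[0,0,0],-1],[[0,0,-0.0012],[0,0,0],-1]]'
```

```text
time: 10.68
tool_pos: [552.0, 140.3, 117.1]
tcp_rot: [140.8, 90.0, -177.7]
ft_force: [0.2, -0.0, -2.3]
finger_gap: 25.4
```

```bash
python3 - <<'E'
from h import *
a=vision.snapshot("side");crop(a,280,155,45,40,16,"s6.png")
s=r.sense();print(s["tool_pos"],proj("side",[*s["tool_pos"][:2],s["tool_pos"][2]-77.6]))
E
```

```text
[551.96809454 140.26417702 117.11973129] [302.33072682 179.51905071]
```

View pics/s6.png

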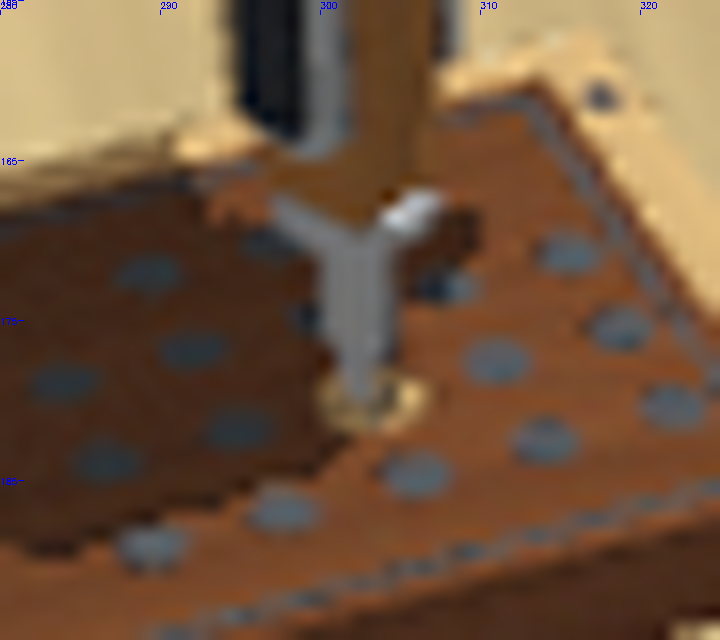

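Tip is at (302.3,179.5) and plug at (302.6,179.5), so the tip is centred within about 0.7 mm. I'll nudge x by +0.4 mm and keep feeling down.

```bash
python3 -m jog '[[[0.0004,0,0],[0,0,0],-1],[[0.0004,0,-0.0003],[0,0,0],-1],[[0.0004,0,-0.0006],[0,0,0],-1],[[0.0004,0,-0.0009],[0,0,0],-1],[[0.0004,0,-0.0009],[0,0,0],-1]]'
```

```text
time: 11.15
tool_pos: [552.6, 140.3, 116.7]
tcp_rot: [-37.3, 90.0, 4.2]
ft_force: [-0.4, -0.5, 1.9]
finger_gap: 25.4
```

```bash
python3 -m jog '[[[0,0,-0.0003],[0,0,0],-1],[[0,0,-0.0006],[0,0,0],-1],[[0,0,-0.0009],[0,0,0],-1],[[0,0,-0.0009],[0,0,0],-1]]'
```

```text
time: 11.48
tool_pos: [552.9, 140.2, 116.5]
tcp_rot: [-43.8, 89.9, -2.3]
ft_force: [-2.7, -0.9, 7.3]
finger_gap: 25.2
```

```bash
python3 -m jog '[[[-0.0002,0,0],[0,0,0],-1],[[-0.0003,0,-0.0002],[0,0,0],-1],[[-0.0004,0,-0.0004],[0,0,0],-1],[[-0.0004,0,-0.0004],[0,0,0],-1]]'
python3 -c "
from h import *
s=r.sense();print(s['tool_pos'],s['ft_force'],s['wrist_torque'])"
```

```text
time: 11.82
tool_pos: [552.7, 140.2, 116.3]
tcp_rot: [-40.9, 89.9, 0.6]
ft_force: [-2.9, -1.5, 9.0]
finger_gap: 25.4
[552.72063781 140.22454945 116.33849538] [-2.85699101 -1.45767325  8.96342455] [-0.29119871  0.63248248  0.01730414]
```

```bash
python3 -m jog '[[[-0.0003,-0.0001,0],[0,0,0],-1],[[-0.0004,-0.0002,-0.0002],[0,0,0],-1],[[-0.0005,-0.0002,-0.0005],[0,0,0],-1],[[-0.0005,-0.0002,-0.0005],[0,0,0],-1]]'
python3 -c "
from h import *
s=r.sense();print(s['tool_pos'],s['ft_force'],s['wrist_torque'])"
```

```text
time: 12.15
tool_pos: [552.6, 140.2, 116.2]
tcp_rot: [-33.1, 89.8, 8.4]
ft_force: [-2.4, -0.6, 8.5]
finger_gap: 25.1
[552.58600858 140.21810279 116.16450984] [-2.44778211 -0.58628218  8.45008399] [-0.08042981  0.42914025  0.01046183]
```

```bash
python3 -m jog '[[[-0.0002,0,-0.0003],[0,0,0],-1],[[-0.0003,0,-0.0006],[0,0,0],-1],[[-0.0005,0,-0.001],[0,0,0],-1],[[-0.0005,0,-0.001],[0,0,0],-1]]'
python3 -c "
from h import *
s=r.sense();print(s['tool_pos'],s['ft_force'],s['wrist_torque'],s['tcp_rot'])"
```

```text
time: 12.48
tool_pos: [552.5, 140.2, 115.7]
tcp_rot: [-34.4, 89.8, 7.1]
ft_force: [-1.5, -0.6, 10.6]
finger_gap: 25.2
[552.51307216 140.222177   115.68697702] [-1.53151884 -0.55228159 10.63051296] [-0.17425576  0.42687122  0.01482459] [-34.3942928   89.79177013   7.11654291]
```

```bash
python3 -m jog '[[[-0.0001,0,-0.0003],[0,0,0],-1],[[-0.0003,0,-0.0006],[0,0,0],-1],[[-0.0004,0,-0.001],[0,0,0],-1],[[-0.0004,0,-0.001],[0,0,0],-1]]'
python3 -c "
from h import *
s=r.sense();print(s['tool_pos'],s['ft_force'],s['wrist_torque'],s['tcp_rot'])"
```

```text
time: 12.82
tool_pos: [552.5, 140.2, 115.2]
tcp_rot: [-35.4, 89.7, 6.2]
ft_force: [-2.4, -1.6, 12.8]
finger_gap: 25.3
[552.47374269 140.23940708 115.1681458 ] [-2.41229191 -1.57553047 12.79718077] [-0.242102    0.46065808 -0.01450666] [-35.35818135  89.74340824   6.15240606]
```

```bash
python3 -m jog '[[[-0.0001,0,-0.0003],[0,0,0],-1],[[-0.0003,-0.0001,-0.0006],[0,0,0],-1],[[-0.0004,-0.0001,-0.0008],[0,0,0],-1],[[-0.0004,-0.0001,-0.0008],[0,0,0],-1]]'
python3 -c "
from h import *
from scipy.spatial.transform import Rotation as Ro
s=r.sense();print(s['tool_pos'],s['ft_force'],s['wrist_torque'],Ro.from_euler('xyz',s['tcp_rot'],degrees=True).as_matrix()[:,0])"
```

```text
time: 13.15
tool_pos: [552.4, 140.2, 114.8]
tcp_rot: [-34.6, 89.7, 6.9]
ft_force: [-1.0, -1.5, 15.6]
finger_gap: 25.2
[552.39457643 140.19297756 114.80715431] [-1.03249991 -1.51187661 15.6062042 ] [-0.20114786  0.53180138  0.05142618] [ 5.21149886e-03  6.31948738e-04 -9.99986220e-01]
```

Net is about 17 N. I'll hold and average the force.

```bash
for i in 1 2 3 4; do python3 -m jog '[[[0,0,0],[0,0,0],-1],[[0,0,0],[0,0,0],-1]]' | grep -E "tool|ft|time"; done
```

```text
time: 13.32
tool_pos: [552.4, 140.2, 114.8]
ft_force: [-1.0, -1.3, 15.7]
time: 13.48
tool_pos: [552.4, 140.2, 114.8]
ft_force: [-1.9, -0.2, 14.3]
time: 13.65
tool_pos: [552.4, 140.2, 114.8]
ft_force: [-1.9, -1.4, 15.4]
time: 13.82
tool_pos: [552.4, 140.2, 114.8]
ft_force: [-3.3, -1.2, 14.9]
```

```bash
for i in 1 2; do python3 -m jog '[[[0,0,0],[0,0,0],-1],[[0,0,0],[0,0,0],-1],[[0,0,0],[0,0,0],-1]]' | grep -E "tool|ft|time"; done
python3 -m jog '[[[0.0004,0.00005,0.0008],[0,0,0],-1],[[0.0007,0.0001,0.0016],[0,0,0],-1],[[0.0011,0.00015,0.0024],[0,0,0],-1],[[0.0015,0.0002,0.0032],[0,0,0],-1],[[0.0015,0.0002,0.0042],[0,0,0],-1]]'
```

```text
time: 14.07
tool_pos: [552.4, 140.2, 114.8]
ft_force: [-2.6, -0.8, 15.4]
time: 14.32
tool_pos: [552.4, 140.2, 114.8]
ft_force: [-2.8, -0.1, 15.8]
time: 14.73
tool_pos: [551.4, 140.1, 115.4]
tcp_rot: [143.7, 90.0, -174.8]
ft_force: [0.4, -0.2, -1.7]
finger_gap: 25.2
```

```bash
python3 -m jog '[[[0,0,0.0015],[0,0,0],-1],[[0,0,0.004],[0,0,0],-1],[[0,0,0.008],[0,0,0],-1],[[0,0,0.014],[0,0,0],-1],[[0,0,0.02],[0,0,0],-1]]'
```

```text
time: 15.15
tool_pos: [551.5, 140.1, 136.3]
tcp_rot: [145.9, 90.0, -172.6]
ft_force: [0.7, -0.7, -1.4]
finger_gap: 25.1
```

```bash
python3 -m jog '[[[0,0,0.012],[0,0,0],-1],[[0,0,0.03],[0,0,0],-1],[[0,0,0.05],[0,0,0],-1],[[0,0,0.075],[0,0,0],-1],[[0,0,0.1],[0,0,0],-1]]'
python3 - <<'E'
from h import *
a=vision.snapshot("side");crop(a,275,100,70,100,8,"s7.png")
s=r.sense();print(s["tool_pos"],s["ft_force"])
E
```

```text
time: 15.57
tool_pos: [551.5, 140.1, 237.8]
tcp_rot: [-22.7, 90.0, 18.8]
ft_force: [1.6, -1.3, -2.2]
finger_gap: 25.2
[554.02611797 140.55916727 244.52881286] [1.56419822 0.60860104 3.31269445]
```

View pics/s7.png

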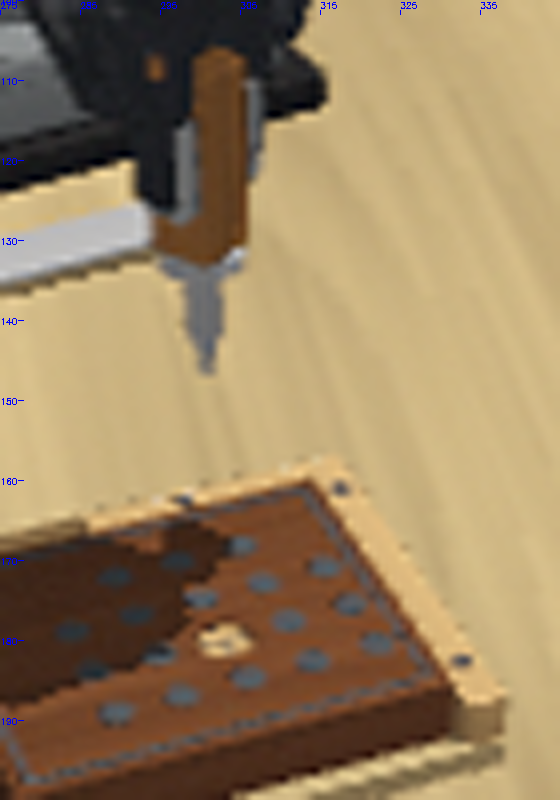

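```bash
python3 -m jog '[[[0.001,-0.015,0],[0,0,0],-1],[[0.003,-0.035,0.005],[0,0,0],-1],[[0.005,-0.06,0.01],[0,0,0],-1],[[0.007,-0.09,0.01],[0,0,0],-1],[[0.009,-0.12,0.01],[0,0,0],-1]]'
python3 -m jog '[[[0.002,-0.03,0],[0,0,0],-1],[[0.004,-0.06,0],[0,0,0],-1],[[0.006,-0.09,0],[0,0,0],-1],[[0.008,-0.12,0],[0,0,0],-1],[[0.010,-0.15,0],[0,0,0],-1]]'
python3 -m jog '[[[0.002,-0.03,0],[0,0,0],-1],[[0.004,-0.06,0],[0,0,0],-1],[[0.006,-0.09,0],[0,0,0],-1],[[0.008,-0.12,0],[0,0,0],-1],[[0.0089,-0.135,0],[0,0,0],-1]]'
python3 -m jog '[[[0.0010,-0.007,-0.005],[0,0,0],-1],[[0.0010,-0.007,-0.02],[0,0,0],-1],[[0.0010,-0.007,-0.045],[0,0,0],-1],[[0.0010,-0.007,-0.065],[0,0,0],-1],[[0.0010,-0.007,-0.078],[0,0,0],-1]]'
python3 -m jog '[[[0,0,-0.007],[0,0,0],-1],[[0,0,-0.01],[0,0,0],-1],[[0,0,-0.01],[0,0,0],-1],[[0,0,-0.01],[0,0,0],-1],[[0,0,-0.01],[0,0,0],-1]]'
python3 - <<'E'
from h import *
for i in range(2):
    a=vision.snapshot("side");s=r.sense();print(s["tool_pos"],s["ft_force"])
crop(a,320,230,65,70,10,"s8.png")
print(proj("side",[*s["tool_pos"][:2],s["tool_pos"][2]-77.6]),proj("side",[581,-271.7,50]))
E
```

```text
time: 16.03
tool_pos: [561.1, 19.4, 247.5]
tcp_rot: [-43.5, 89.9, -1.9]
ft_force: [0.6, -0.9, -2.3]
finger_gap: 25.1
time: 16.45
tool_pos: [570.8, -131.4, 246.9]
tcp_rot: [-58.1, 89.9, -16.6]
ft_force: [0.7, 0.1, -2.6]
finger_gap: 25.0
time: 16.87
tool_pos: [579.3, -268.4, 246.6]
tcp_rot: [-108.5, 89.9, -67.2]
ft_force: [-0.7, 0.6, -1.9]
finger_gap: 25.3
time: 17.28
tool_pos: [579.8, -270.2, 165.2]
tcp_rot: [100.0, 89.8, 141.6]
ft_force: [-0.7, 0.8, -3.2]
finger_gap: 25.4
time: 17.7
tool_pos: [581.5, -272.2, 159.7]
tcp_rot: [-70.4, 89.8, -28.8]
ft_force: [0.7, -0.4, -2.1]
finger_gap: 24.8
[ 581.45758526 -272.20399978  159.57131558] [ 0.24566058 -0.66328752 -1.52008524]
[ 581.3155353  -272.22262548  159.3804586 ] [-0.46542971 -0.67050868 -1.94330094]
[347.12345536 280.41224178] [346.29697468 288.88579722]
```

View pics/s8.png

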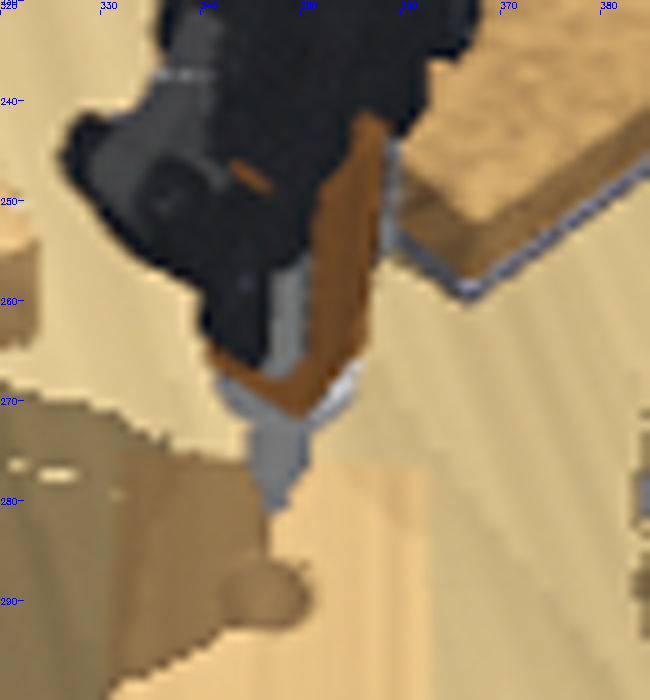

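Tip is at (347.0,280.8) over the hole at (346.2,289.2). Those agree with the projections to within about 0.5 mm, so I'll insert.

```bash
python3 -m jog '[[[0,0,-0.01],[0,0,0],-1],[[0,0,-0.02],[0,0,0],-1],[[0,0,-0.026],[0,0,0],-1],[[0,0,-0.028],[0,0,0],-1],[[0,0,-0.028],[0,0,0],-1]]'
python3 -m jog '[[[0,0,-0.003],[0,0,0],-1],[[0,0,-0.006],[0,0,0],-1],[[0,0,-0.009],[0,0,0],-1],[[0,0,-0.012],[0,0,0],-1],[[0,0,-0.015],[0,0,0],-1]]'
```

```text
time: 18.22
tool_pos: [579.6, -271.3, 128.0]
tcp_rot: [109.2, 89.8, 150.7]
ft_force: [-0.3, 0.1, -2.3]
finger_gap: 25.1
time: 18.63
tool_pos: [580.7, -271.9, 114.7]
tcp_rot: [-76.2, 90.0, -34.7]
ft_force: [0.9, 0.4, -1.9]
finger_gap: 25.0
```

```bash
python3 -m jog '[[[0,0,-0.004],[0,0,0],-1],[[0,0,-0.008],[0,0,0],-1],[[0,0,-0.012],[0,0,0],-1],[[0,0,-0.016],[0,0,0],-1],[[0,0,-0.02],[0,0,0],-1]]'
python3 -m jog '[[[0,0,-0.002],[0,0,0],-1],[[0,0,-0.004],[0,0,0],-1],[[0,0,-0.006],[0,0,0],-1],[[0,0,-0.008],[0,0,0],-1],[[0,0,-0.009],[0,0,0],-1]]'
```

```text
time: 19.05
tool_pos: [580.6, -271.8, 94.4]
tcp_rot: [113.6, 90.0, 155.1]
ft_force: [-0.5, -0.5, -1.6]
finger_gap: 24.8
time: 19.47
tool_pos: [580.6, -271.8, 85.7]
tcp_rot: [119.7, 90.0, 161.3]
ft_force: [-0.6, 0.6, -2.2]
finger_gap: 25.5
```

```bash
python3 -m jog '[[[0,0,-0.0005],[0,0,0],-1],[[0,0,-0.001],[0,0,0],-1],[[0,0,-0.0015],[0,0,0],-1],[[0,0,-0.002],[0,0,0],-1],[[0,0,-0.002],[0,0,0],-1]]'
```

```text
time: 19.88
tool_pos: [580.6, -271.8, 83.9]
tcp_rot: [72.9, 90.0, 114.4]
ft_force: [-0.5, 0.0, -1.8]
finger_gap: 25.2
```

```bash
python3 -m jog '[[[0,0,-0.0003],[0,0,0],-1],[[0,0,-0.0006],[0,0,0],-1],[[0,0,-0.0009],[0,0,0],-1],[[0,0,-0.0012],[0,0,0],-1],[[0,0,-0.0012],[0,0,0],-1]]'
```

```text
time: 20.3
tool_pos: [580.8, -271.9, 83.7]
tcp_rot: [-79.5, 90.0, -37.9]
ft_force: [-4.2, 1.8, 5.7]
finger_gap: 24.7
```

```bash
python3 -m jog '[[[0,0,0],[0,0,0],-0.3],[[0,0,0],[0,0,0],0],[[0,0,0],[0,0,0],0.4],[[0,0,0],[0,0,0],0.8],[[0,0,0],[0,0,0],1]]' 20
python3 -m jog '[[[0,0,0],[0,0,0],1],[[0,0,0],[0,0,0],1],[[0,0,0],[0,0,0],1]]'
python3 - <<'E'
from h import *
a=vision.snapshot("side");crop(a,310,220,85,90,8,"s9.png")
E
```

```text
time: 20.72
tool_pos: [580.6, -271.9, 82.6]
tcp_rot: [176.7, 90.0, -141.7]
ft_force: [-0.4, 0.2, 0.6]
finger_gap: 76.5
time: 20.97
tool_pos: [580.6, -271.8, 82.7]
tcp_rot: [116.0, 90.0, 157.5]
ft_force: [0.2, 0.3, -0.0]
finger_gap: 85.7
```

View pics/s9.png

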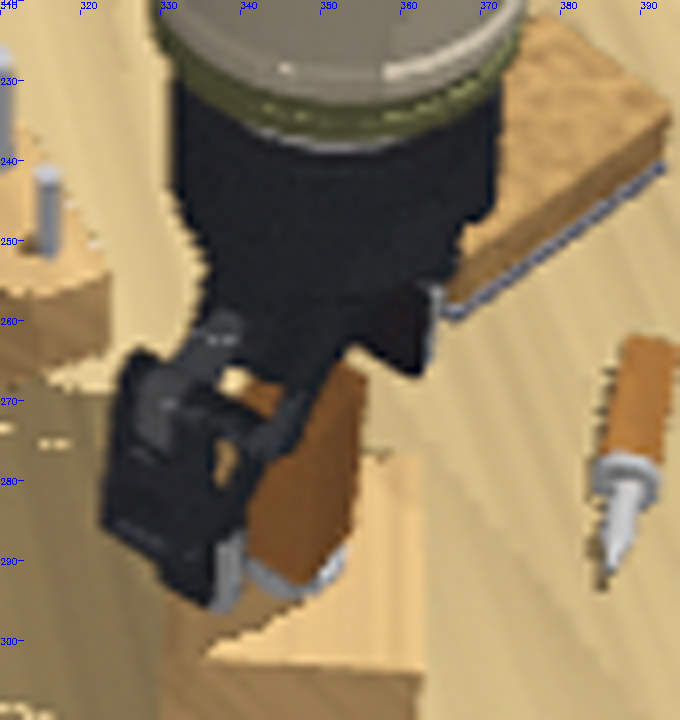

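The handle's lower corner is at (347,293), as it was at the start, so the collar is back on the stand top. I'll lift clear and retreat so I can inspect.

```bash
python3 -m jog '[[[0,0,0.01],[0,0,0],1],[[0,0,0.03],[0,0,0],1],[[0,0,0.055],[0,0,0],1],[[0,0,0.085],[0,0,0],1],[[0,0,0.12],[0,0,0],1]]'
python3 -m jog '[[[0,0,0.03],[0,0,0],1],[[0,0,0.05],[0,0,0],1],[[-0.01,0.02,0.06],[0,0,0],1],[[-0.025,0.05,0.06],[0,0,0],1],[[-0.04,0.085,0.06],[0,0,0],1]]'
python3 -m jog '[[[-0.0166,0.0375,0],[0,0,0],1],[[-0.033,0.075,0],[0,0,0],1],[[-0.05,0.1125,0],[0,0,0],1],[[-0.0665,0.15,0],[0,0,0],1],[[-0.083,0.1875,0],[0,0,0],1]]'
python3 -m jog '[[[-0.0166,0.0375,0],[0,0,0],1],[[-0.033,0.075,0],[0,0,0],1],[[-0.05,0.1125,0],[0,0,0],1],[[-0.0665,0.15,0],[0,0,0],1],[[-0.083,0.1875,0],[0,0,0],1]]'
python3 -m jog '[[[-0.0166,0.0375,0],[0,0,0],1],[[-0.033,0.075,0],[0,0,0],1],[[-0.05,0.1125,0],[0,0,0],1],[[-0.0665,0.15,0],[0,0,0],1],[[-0.083,0.1875,0],[0,0,0],1]]'
python3 -m jog '[[[-0.0166,0.0375,0],[0,0,0],1],[[-0.033,0.075,0],[0,0,0],1],[[-0.05,0.1125,0],[0,0,0],1],[[-0.06,0.14,0],[0,0,0],1],[[-0.06,0.14,0],[0,0,0],1]]'
python3 - <<'E'
from h import *
s=r.sense();print(s["tool_pos"],s["time"])
a=vision.snapshot("side");b=vision.snapshot("top")
cv2.imwrite("pics/s10f.png",a[:,:,::-1]);cv2.imwrite("pics/t10f.png",b[:,:,::-1])
crop(a,320,250,80,60,10,"s10p.png");crop(a,275,160,55,40,14,"s10b.png");crop(b,380,160,65,55,11,"t10.png")
E
```

```text
time: 21.43
tool_pos: [579.7, -271.3, 203.0]
tcp_rot: [109.7, 89.9, 151.2]
ft_force: [0.8, 0.6, -0.3]
finger_gap: 85.0
time: 21.85
tool_pos: [540.7, -187.4, 264.8]
tcp_rot: [-70.9, 89.8, -29.5]
ft_force: [-0.9, 0.8, 0.9]
finger_gap: 85.3
time: 22.27
tool_pos: [456.5, 2.1, 263.6]
tcp_rot: [-44.5, 89.9, -3.0]
ft_force: [1.0, 0.5, 0.3]
finger_gap: 85.7
time: 22.68
tool_pos: [373.5, 189.7, 263.9]
tcp_rot: [-21.9, 89.9, 19.6]
ft_force: [0.6, -0.3, 0.2]
finger_gap: 85.7
time: 23.1
tool_pos: [290.3, 377.5, 263.9]
tcp_rot: [3.3, 89.9, 44.8]
ft_force: [1.6, -0.6, 0.1]
finger_gap: 85.5
time: 23.52
tool_pos: [228.6, 519.6, 262.8]
tcp_rot: [87.1, 89.9, 128.9]
ft_force: [0.3, 0.5, 0.9]
finger_gap: 85.3
[228.6491234  519.58527766 262.76234672] 23.5167
```

View pics/s10f.png

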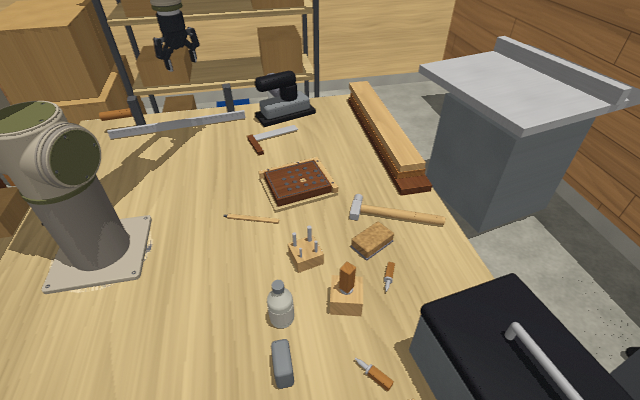

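View pics/s10p.png

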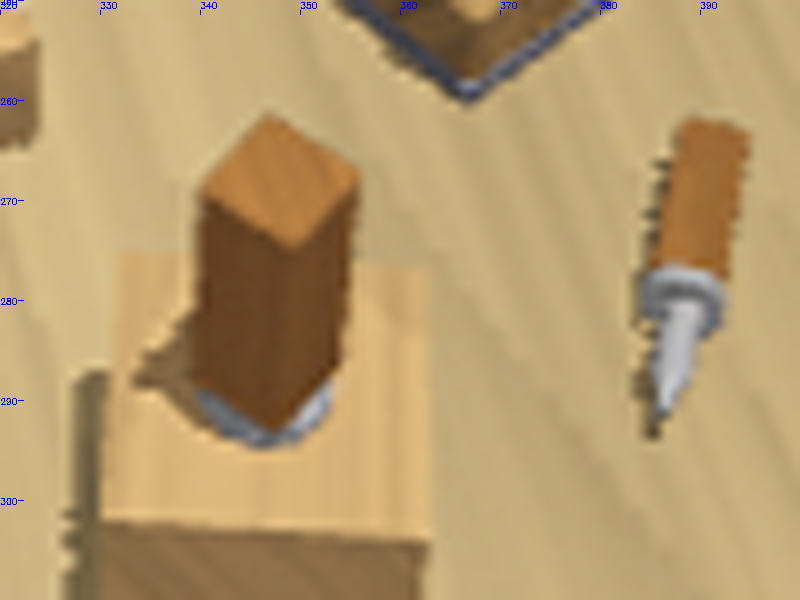

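View pics/s10b.png

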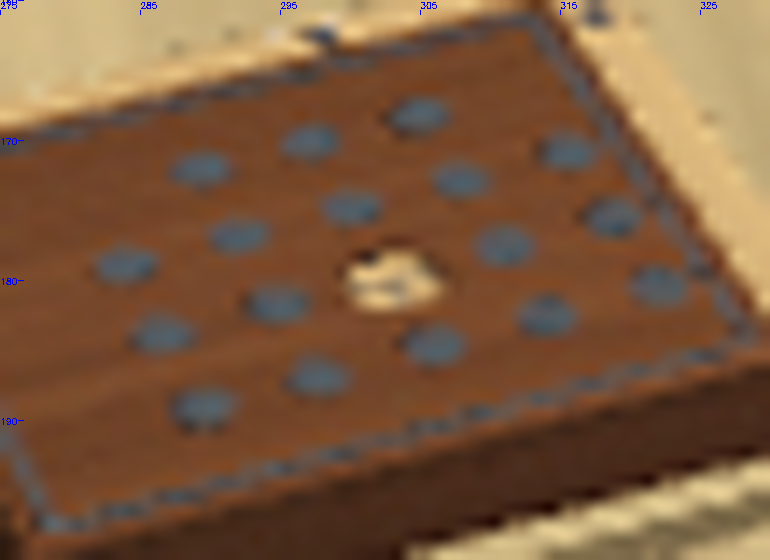

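View pics/t10f.png

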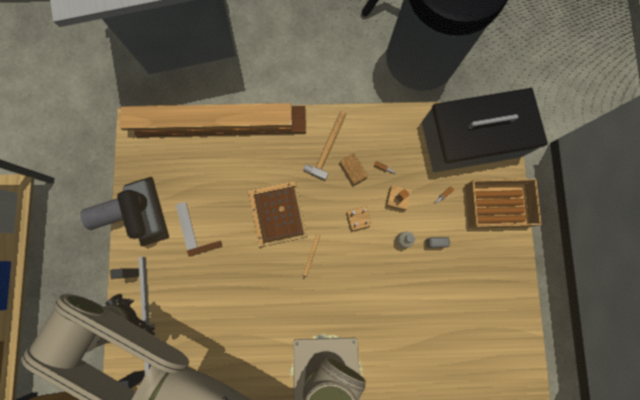

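The punch's handle corners are at their starting pixels, for example the top corner at (346.8,261.4), so it is upright and fully home. The plug shows a fresh shadowed rim at (301–304,178), so it is recessed. The other bench items haven't moved, apart from the two small punches that fell over early on.

```bash
python3 -c "
from bench import order
print(order.hand_in())"
```

```text
the job is handed in; nothing more can be done
None
```

I pressed the plug with the large punch, put the punch back in its stand and handed the job in at about 23.6 s.

- **Press:** I pushed at about 17 N net for a little over a second; the highest reading was about 18 N. The tool sank about 1.4–1.5 mm, and the last picture shows a shadowed rim around the plug. I could not measure the depth the plug kept any other way.
- **Centring:** the tip was centred to within about 1 mm by the side camera. The top view was blocked by the arm, so there was no second view at contact.
- **Release:** as the load came off, the hand drifted about 1 mm in x. I could not tell whether that was just before or just after the tip left the plug, so a slight slide on the plug is possible. The tip stayed well within the plug.
- **Return:** the collar met the stand at the height where I picked it up. In the last picture the handle stands upright within about half a pixel of where it started.
- **Bystanders:** the two small punches, first seen standing on their tips, fell over early in the run. The arm had not been near them; they lie on the bench and I left them alone. Nothing else appears to have moved.

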